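# Roll a reamer handle up the shooting board and hold it at the fence

## Task

The new beech reamer handle lies at the foot of the sloping shooting board, its butt end overhanging the plane's runway. Push it slowly and lightly up the slope with the fingertips, without letting it run back down and without gripping or lifting it, until it lies square against the fence at the top with its butt still overhanging the runway, and finish while still holding it pressed firmly against the fence, ready for the plane. Leave the pegs in their stand, the peg shaper, the pencil sharpener and the bone nut undisturbed.

Things in the scene. Friction and masses are not known exactly. Their poses are not given: they have to be found in the camera images.
- handle: Loose turned beech reamer handle: plain cylinder 30 mm in diameter, 110 mm long, about 75 g, with fine dark rings and a flush brass ferrule at one end. It rolls freely; left alone on the slope it runs down to the foot. Origin at its centre; y along its length towards the ferrule; x and z turn as it rolls. It starts across the slope's foot, against the bead, square to the slope.
- butt (a point): Centre of the handle's plain wooden butt face, on its axis, 55 mm from its centre (the end away from the ferrule). At the start it overhangs the bed's runway edge by 5 to 13 mm.
- bed: Sloping bed of the board, fixed, flat, mid-brown, 150 mm wide, tilted 6 degrees. Origin: the corner of the bed's surface, the fence's face and the runway edge. x: up the slope into the fence; y: along the fence, from the runway edge across the bed (0 to 150 mm); z: square to the surface (z = 0). The handle's centre starts at about x = -150 mm and is at x = -15 mm, z = 15 mm when it touches the fence.
- fence: Walnut fence fixed across the head of the bed, 150 mm long, 26 mm thick, 22 mm high above the bed. Origin and axes as the bed's. Its face towards the slope is x = 0. Its top is about 66 mm above the bench.
- board: The whole shooting board, fixed: plywood base 300 x 225 mm, 14 mm high, with a white plane runway 70 mm wide beside and below the bed. Origin at the middle of its underside, x level towards the fence, y away from the runway. At the bed's foot a bead 4 mm high, 8 mm wide crosses the slope, its uphill face 160.5 mm from the fence's face; the bed ends 175 mm from it.
- peg0: One of three rosewood tuning pegs hanging upright by the collar in the slotted black walnut stand (stand 50 x 106 mm, 60 mm high; top of the pegs 89 mm above the bench). Origin at the underside of the collar, 60 mm above the bench. Leave alone.
- peg1: Middle rosewood peg, as the first. Leave alone.
- peg2: Third rosewood peg, as the first. Leave alone.
- shaper: Loose brass peg shaper with hinged cover, 36 x 74 mm, 32 mm high. Origin at the middle of its underside. Leave alone.
- sharpener: Loose green enamel crank pencil sharpener, about 100 x 60 mm, 68 mm high. Origin at the middle of its underside. Leave alone.
- nut: Loose bone violin nut, 6.5 x 34 mm, 9.5 mm high. Origin at the middle of its underside. Leave alone.
Not all that is in view belongs to the job. What is shaped like the handle but red is not meant.

How it is judged:
By the outcome, as a careful person would: the job done as asked, in the order asked, and still so for the second after the job is handed in, while the arm keeps its last pose, push and grip.
It also fails if it takes over 32 s, if anything falls off the work surface, if the arm or the gripper's body presses on something with over 40 N, if the wrist force passes 120 N, or if a joint passes its speed limit or range.

## Robot

A 7-joint arm with a two-finger parallel gripper is mounted at the origin on the work surface. World frame = base frame: x ahead of the robot, y to its left, z up, the work surface at z = 0. Lengths are in m, angles in rad, forces in N, time in s.
With the tool pointing down it reaches from about 0.425 to 0.875 m from the base axis. Payload 4.7 kg.
Tool frame: the origin (TCP) lies between the finger pads; the fingertips stand 11 mm ahead of it and the grasp point (between the pads) lies 8 mm behind it; z points along the fingers, y is the direction in which the jaws open and shut (so a half turn about z gives the same grasp; the last joint's range is limited). The gripper opens to 87 mm and grips with 3 to 60 N. Pads are 19 mm wide; open, the fingers measure 117 mm over their backs; the gripper's body (75 mm by 190 mm) begins 51 mm behind the grasp point.
Start: joints at [1.211, 0.321, -0.07, 1.45, 0.023, 1.371, -0.057], TCP at [0.237, -0.605, 0.234] pointing down, gripper open.
Joint ranges: [-2.86, 2.86], [-0.3, 2.09], [-1.38, 1.24], [0.06, 2.45], [-1.56, 4.7], [0.09, 2.05], [-2.69, 2.69]. Speed limits (rad/s): [2.57, 2.57, 3.14, 3.14, 3.14, 3.14, 3.14].

## Interface

Orientations are given as a rotation vector (axis times angle).
In Python, from bench import ctrl gives the robot as it stands.
- The arm moves only by the tool servo_tool, never from a script. Its argument "series" is a list of rows, each an object with "travel": the shift along the tool's x, y, z in m, a list of three; "angular": the turn, a rotation vector about the tool's x, y, z in rad, a list of three. A call has 1 to 5 rows; each row shifts and turns the commanded pose from where the row before left it, along the tool's axes as they then stand; what a row does not reach is not made up. A row lasts 1/10 s, in which the tool goes at most 50 mm and 8.59 degrees, less where a joint would pass 70% of its speed; a pose out of reach is approached as far as the arm can. A call with a gripper value outside its range is refused whole. "claw" is the finger opening in m, from 0 to 0.087, set as the call begins (left out, the last holds). The fingers move at their own pace and stop on an object; "squeeze" is the grip in N (left out, the last holds). Time passes only in rows, so rows that do not move let the fingers close. It gives the time, the measured TCP pose, the force and the opening at its end, in the units of the state.
- ctrl.get_state(): the state, without advancing time (a new reading comes with each control period).
- ctrl.get_image(name): name is "scene" or "top"; returns the picture (384x512x3 uint8, red, green, blue); there is no depth.
- ctrl.calibration(name): a dict with "fx", "fy", "cx", "cy" (pixels), "rvec" (rotation vector, rad) and "tvec" (3), from world to camera coordinates, as OpenCV has them. Camera axes: x right, y down, z forward; pixel columns grow to the right and rows downward; lengths in m; the calibration is good to about 2 mm. A picture is of the moment at which its call begins. calibration takes no time and is no camera call.
- ctrl.close_job(): hands the job in, once; it reports no verdict.
The state is a dict: "time": time; "joint_positions": joint angles; "qd": joint speeds; "joint_torque": joint torques, N m; "position": TCP position; "tool_rot": TCP orientation; "ft_force": force on the tool from outside, world axes, zero at the start; "torque": the same for the moment, N m; "grip_width": opening from 0.0 (shut) to 1.0 (fully open).
Only numpy, scipy, OpenCV 4.12 (cv2) and the standard library are available. Lean on these libraries where they do the work, as an engineer would, in place of code of your own. Each camera call takes 0.05 s, during which the arm holds its last target.

## Working session

There is one attempt and no reset: what is moved stays moved. The work goes in short steps, Python scripts to look and compute and a tool call to move; the robot and the scene stay as the last step left them, time stands still between calls to the robot, and variables do not carry over. Pictures are saved under pics/ and viewed, and the job is handed in when it is done.

Besides the shell and the picture viewer there is one more tool, called after "Request:" as name([rows], argument=value, ...), one row to a line, values as JSON. servo_tool: Moves the arm, as the interface text tells. Its arguments: {"type":"object","properties":{"series":{"type":"array","items":{"type":"object","properties":{"travel":{"type":"array","items":{"type":"number"}},"angular":{"type":"array","items":{"type":"number"}}}}},"claw":{"type":"number"},"squeeze":{"type":"number"}},"required":["series"]}

```bash
mkdir -p pics; ls
python3 - <<'E'
from bench import ctrl
import cv2
for n in("scene","top"):
    im=ctrl.get_image(n); cv2.imwrite(f"pics/{n}0.png",im[:,:,::-1]); print(n,ctrl.calibration(n))
print(ctrl.get_state())
E
```

```text
pics
scene {'fx': 441.78779245418895, 'fy': 441.78779245418895, 'cx': 251.53854200915538, 'cy': 192.5640555142441, 'rvec': array([ 2.08608325,  1.31191496, -0.53586086]), 'tvec': array([-0.29240478, -0.30479545,  1.33931508])}
top {'fx': 449.7933055877631, 'fy': 449.7933055877631, 'cx': 255.82251404125392, 'cy': 191.54866848883137, 'rvec': array([ 2.09824798, -2.15483547,  0.18035862]), 'tvec': array([0.07213493, 0.57315208, 1.01048751])}
{'time': 0.1, 'joint_positions': array([ 1.21110501,  0.32175098, -0.07009785,  1.45157396,  0.02258776,
        1.3707621 , -0.05691497]), 'qd': array([-0.00068088, -0.00186627,  0.001086  , -0.00198687, -0.0016001 ,
        0.00377983,  0.00156706]), 'joint_torque': array([-5.04094041e-04, -4.92572057e+01, -4.06045401e-01, -3.13398314e+01,
       -6.41870778e-02,  3.95315664e-02,  7.69318126e-05]), 'position': array([ 0.2371406 , -0.60468859,  0.23255906]), 'tool_rot': array([-3.08524451e+00, -5.83465044e-01,  6.15086742e-04]), 'ft_force': array([-0.09086257, -0.96474424, -0.77730877]), 'torque': array([0.01186848, 0.01215724, 0.01531093]), 'grip_width': 1.0000492289988794}
```

View pics/scene0.png

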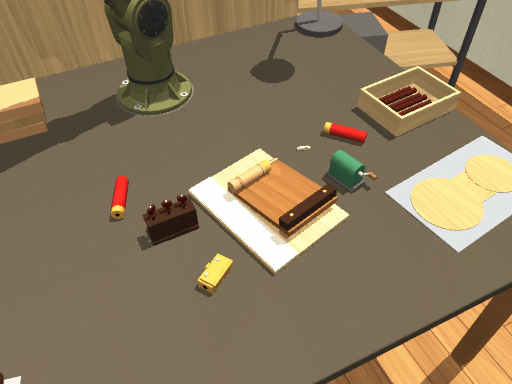

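View pics/top0.png

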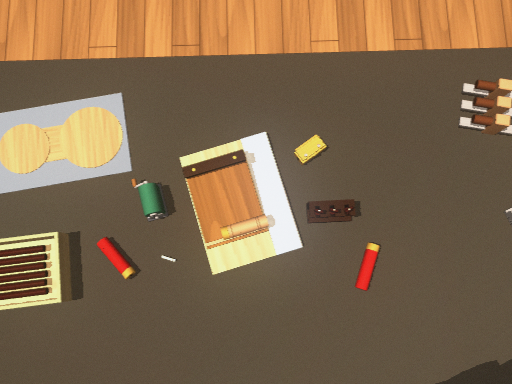

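```bash
cat > h.py <<'E'
import numpy as np, cv2
from bench import ctrl
def cal(n):
    c=ctrl.calibration(n); K=np.array([[c['fx'],0,c['cx']],[0,c['fy'],c['cy']],[0,0,1.]]); R=cv2.Rodrigues(np.array(c['rvec']))[0]; return K,R,np.array(c['tvec']).ravel()
def back(n,uv,z):
    K,R,t=cal(n); o=-R.T@t; d=R.T@np.linalg.inv(K)@np.array([uv[0],uv[1],1.]); return o+d*(z-o[2])/d[2]
def proj(n,P):
    K,R,t=cal(n); p=(np.atleast_2d(P)@R.T+t)@K.T; return p[:,:2]/p[:,2:]
E
python3 - <<'E'
from h import *
im=cv2.imread("pics/top0.png"); c=im[125:280,170:310]; cv2.imwrite("pics/topc.png",cv2.resize(c,None,fx=5.0*.77,fy=5*.77,interpolation=cv2.INTER_CUBIC))
im=cv2.imread("pics/scene0.png"); c=im[145:265,185:350]; cv2.imwrite("pics/scc.png",cv2.resize(c,None,fx=4.8,fy=4.8,interpolation=cv2.INTER_CUBIC))
for n in("scene","top"):
    K,R,t=cal(n); print(n,-R.T@t)
E
```

```text
scene [ 1.15689591 -0.20902467  0.76815769]
top [0.38947525 0.05261407 1.09559689]
```

View pics/topc.png

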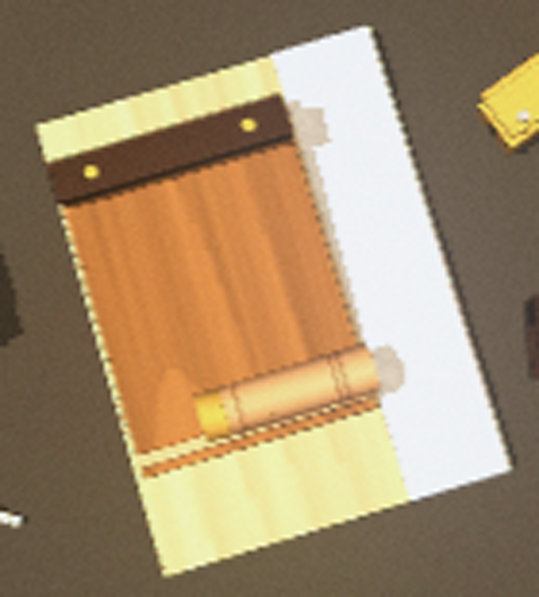

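View pics/scc.png

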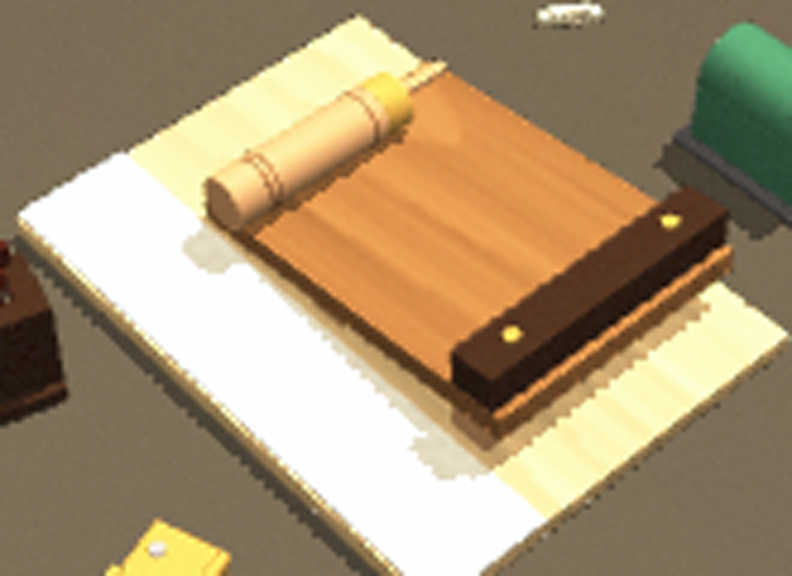

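Run:
```python
from h import *
from scipy.optimize import least_squares
T=lambda u,v:(170+u/3.85-.0,125+v/3.85); S=lambda u,v:(185+u/4.8,145+v/4.8)
# board corners
L,W=.15,.1125
B=[("top",T(37,124),(L,W,.014)),("top",T(371,27),(L,-W,.014)),("top",T(511,467),(-L,-W,.014)),("top",T(163,576),(-L,W,.014)),
("scene",S(18,213),(-L,-W,.014)),("scene",S(360,15),(-L,W,.014)),("scene",S(790,335),(L,W,.014))]
a=np.radians(6)
ux=np.array([np.cos(a),0,np.sin(a)]);uz=np.array([-np.sin(a),0,np.cos(a)])
# bed points in bed coords
D=[("top",T(293,100),(.026,0,.022)),("top",T(47,163),(.026,.15,.022)),("scene",S(455,350),(0,0,.022)),("scene",S(683,190),(0,.15,.022)),("scene",S(730,212),(.026,.15,.022)),("top",T(360,347),(-.13,0,0))]
def W2(p,q):
    c,s=np.cos(p[2]),np.sin(p[2]); return np.array([p[0]+c*q[0]-s*q[1],p[1]+s*q[0]+c*q[1],q[2]])
def bed(p,q): return W2(p,np.array([p[3],p[4],.0441])+ux*q[0]+np.array([0,q[1],0])+uz*q[2])
def f(p):
    r=[]
    for n,uv,q in B: r+=list(proj(n,W2(p,q))[0]-uv)
    for n,uv,q in D[:5]: r+=list(proj(n,bed(p,q))[0]-uv)
    return r
s=least_squares(f,[.5,0,0.,.1,-.0425],loss="soft_l1")
s=min((least_squares(f,[.4,0,y,.1,-.0425],loss="soft_l1") for y in (0,1.5,3,-1.5)),key=lambda s:s.cost)
p=s.x;print(p,s.cost);print(np.round(np.array(f(p)).reshape(-1,2),1))
np.save("p.npy",p)
o=bed(p,(0,0,0));print("origin",o)
h=bed(p,(-.1455,0,0))
for n in("scene","top"):
    im=cv2.imread(f"pics/{n}0.png"); k=4
    im=cv2.resize(im,None,fx=k,fy=k,interpolation=cv2.INTER_CUBIC)
    def line(P,col):
        q=proj(n,np.array(P)); q=((q+.5)*k-.5); cv2.polylines(im,[q.astype(np.int32)],True,col,1)
    line([W2(p,q) for q in((L,W,.014),(L,-W,.014),(-L,-W,.014),(-L,W,.014))],(255,0,0))
    line([bed(p,q) for q in((0,0,0),(0,.15,0),(-.175,.15,0),(-.175,0,0))],(0,255,0))
    line([bed(p,q) for q in((0,0,.022),(0,.15,.022),(.026,.15,.022),(.026,0,.022))],(255,255,0))
    line([bed(p,q) for q in((-.1455,-.009,.03),(-.1455,.101,.03),)],(0,0,255))
    line([bed(p,q) for q in((-.1605,-.009,.015),(-.1605,.101,.015),(-.1305,.101,.015),(-.1305,-.009,.015))],(0,0,255))
    u,v=proj(n,o)[0]*k; u0=int(max(u-420,0)); v0=int(max(v-200,0)) if n=="top" else int(max(v-340,0))
    if n=="scene":u0=int(u-400)
    cv2.imwrite(f"pics/{n}_ov.png",im[v0:v0+560,u0:u0+700])
```

```text
Traceback (most recent call last):
  File "h.py", line 8, in proj
    K,R,t=cal(n); p=(np.atleast_2d(P)@R.T+t)@K.T; return p[:,:2]/p[:,2:]
          ~~~^^^
  File "h.py", line 4, in cal
    c=ctrl.calibration(n); K=np.array([[c['fx'],0,c['cx']],[0,c['fy'],c['cy']],[0,0,1.]]); R=cv2.Rodrigues(np.array(c['rvec']))[0]; return K,R,np.array(c['tvec']).ravel()
ValueError: time passes only in moves, steps and waits
```

```bash
cat > h.py <<'E'
import numpy as np, cv2, functools, os
from bench import ctrl
@functools.lru_cache(None)
def cal(n):
    f=f"cal_{n}.npz"
    if not os.path.exists(f):
        c=ctrl.calibration(n); np.savez(f,K=np.array([[c['fx'],0,c['cx']],[0,c['fy'],c['cy']],[0,0,1.]]),R=cv2.Rodrigues(np.array(c['rvec']))[0],t=np.array(c['tvec']).ravel())
    d=np.load(f); return d['K'],d['R'],d['t']
def back(n,uv,z):
    K,R,t=cal(n); o=-R.T@t; d=R.T@np.linalg.inv(K)@np.array([uv[0],uv[1],1.]); return o+d*(z-o[2])/d[2]
def proj(n,P):
    K,R,t=cal(n); p=(np.atleast_2d(P)@R.T+t)@K.T; return p[:,:2]/p[:,2:]
a=np.radians(6)
ux=np.array([np.cos(a),0,np.sin(a)]);uz=np.array([-np.sin(a),0,np.cos(a)])
L,W=.15,.1125
def W2(p,q):
    c,s=np.cos(p[2]),np.sin(p[2]); return np.array([p[0]+c*q[0]-s*q[1],p[1]+s*q[0]+c*q[1],q[2]])
def bed(p,q): return W2(p,np.array([p[3],p[4],.0441])+ux*q[0]+np.array([0,q[1],0])+uz*q[2])
def bedR(p):
    c,s=np.cos(p[2]),np.sin(p[2]); Z=np.array([[c,-s,0],[s,c,0],[0,0,1]]); return Z@np.c_[ux,[0,1,0],uz]
def tobed(p,w): return bedR(p).T@(np.array(w)-bed(p,(0,0,0)))
def overlay(p,im,n,hx,out,hy=-.009,grip=None):
    k=4; im=cv2.resize(im,None,fx=k,fy=k,interpolation=cv2.INTER_CUBIC)
    def line(P,col):
        q=proj(n,np.array(P)); q=((q+.5)*k-.5); cv2.polylines(im,[q.astype(np.int32)],True,col,1)
    if hx is not None:
        line([W2(p,q) for q in((L,W,.014),(L,-W,.014),(-L,-W,.014),(-L,W,.014))],(255,0,0))
        line([bed(p,q) for q in((0,0,0),(0,.15,0),(-.175,.15,0),(-.175,0,0))],(0,255,0))
        line([bed(p,q) for q in((0,0,.022),(0,.15,.022),(.026,.15,.022),(.026,0,.022))],(255,255,0))
        line([bed(p,q) for q in((hx-.015,hy,.015),(hx-.015,hy+.11,.015),(hx+.015,hy+.11,.015),(hx+.015,hy,.015))],(0,0,255))
    u,v=proj(n,bed(p,(-.08,.05,.01)))[0]*k; u0=int(u-340); v0=int(v-290)
    cv2.imwrite(out,im[v0:v0+580,u0:u0+700])
E
python3 - <<'E'
from h import *
from scipy.optimize import least_squares
T=lambda u,v:(170+u/3.85-.4,125+v/3.85-.4); S=lambda u,v:(185+u/4.8-.4,145+v/4.8-.4)
B=[("top",T(37,124),(L,W,.014)),("top",T(371,27),(L,-W,.014)),("top",T(511,467),(-L,-W,.014)),("top",T(163,576),(-L,W,.014)),
("scene",S(18,213),(-L,-W,.014)),("scene",S(360,15),(-L,W,.014)),("scene",S(790,335),(L,W,.014))]
D=[("top",T(293,100),(.026,0,.022)),("top",T(47,163),(.026,.15,.022)),("scene",S(455,350),(0,0,.022)),("scene",S(683,190),(0,.15,.022)),("scene",S(730,212),(.026,.15,.022))]
def f(p):
    r=[]
    for n,uv,q in B: r+=list(proj(n,W2(p,q))[0]-uv)
    for n,uv,q in D: r+=list(proj(n,bed(p,q))[0]-uv)
    return r
s=min((least_squares(f,[.4,0,y,.1,-.0425],loss="soft_l1") for y in (0,1.5,3,-1.5)),key=lambda s:s.cost)
p=s.x;print(p,s.cost);print(np.round(np.array(f(p)).reshape(-1,2),1))
np.save("p.npy",p)
print("origin",bed(p,(0,0,0)))
for n in("scene","top"): overlay(p,cv2.imread(f"pics/{n}0.png"),n,-.1455,f"pics/{n}_ov.png")
E
```

```text
[ 0.55891633  0.09701886  0.26579547  0.08402117 -0.04318229] 5.4845956021008835
[[-0.1 -0. ]
 [-0.1 -0.1]
 [ 0.2  1.2]
 [-0.1  0.4]
 [-0.2  0.9]
 [ 0.4  0. ]
 [ 0.2  0.5]
 [-2.4 -1.4]
 [ 0.2  0.1]
 [-2.   0.3]
 [ 0.5 -1. ]
 [-0.4 -0. ]]
origin [0.65132999 0.07742339 0.0441    ]
```

View pics/top_ov.png

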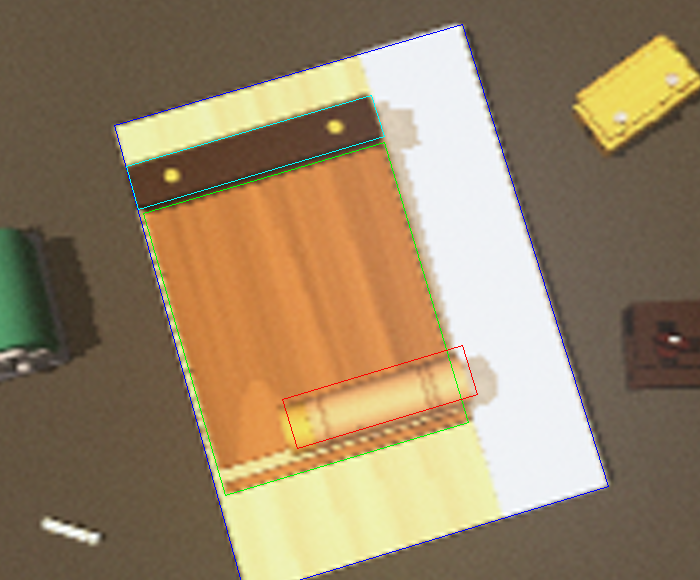

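View pics/scene_ov.png

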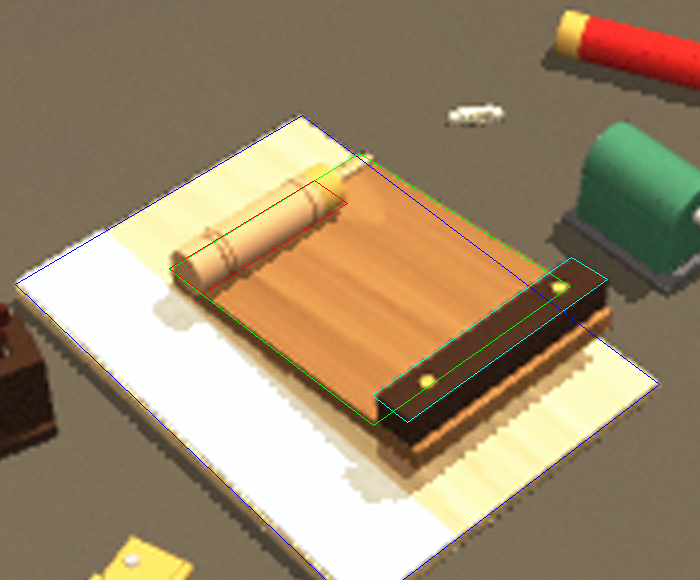

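```bash
cat >> h.py <<'E'
from scipy.spatial.transform import Rotation as Ro
def Rd(p): B=bedR(p); return np.c_[B[:,0],-B[:,1],-B[:,2]]
def rep(p,tgt=None,s=None):
    s=s or ctrl.get_state(); R=Ro.from_rotvec(s['tool_rot']).as_matrix()
    B=tobed(p,s['position'])*1e3
    print('t',round(float(s['time']),2),'bed mm',np.round(B,1),'F bed',np.round(bedR(p).T@s['ft_force'],1),'grip',round(float(s['grip_width'])*87,1))
    print('rot err (tool, rad)',np.round(Ro.from_matrix(R.T@Rd(p)).as_rotvec(),4))
    if tgt is not None: print('to target in tool axes m',np.round(R.T@(bed(p,tgt)-s['position']),4),' in final axes',np.round(Rd(p).T@(bed(p,tgt)-s['position']),4))
E
python3 - <<'E'
from h import *
p=np.load("p.npy")
# check handle ends from the pictures with z = axis height
hz=bed(p,(-.150,0,.015))[2]
for name,n,uv in (("butt","scene",(185+229/4.8,145+200/4.8)),("butt top edge","top",(170+376/3.85,125+368/3.85)),("ferrule top","top",(170+193/3.85,125+411/3.85))):
    print(name,np.round(tobed(p,back(n,uv,hz))*1e3,1))
rep(p,(-.195,.046,.12))
for y in (.046,):
    for x in(-.195,-.03): print(bed(p,(x,y,.0195)))
rep(p,(-.12,-.25,.15))
E
```

```text
butt [-149.3   -0.5   14.9]
butt top edge [-151.5   -6.8   15.2]
ferrule top [-144.6  107.4   14.4]
t 0.1 bed mm [-555.9 -549.4  247.9] F bed [-0.4 -0.9 -0.7] grip 87.0
rot err (tool, rad) [-0.0074  0.1048  0.1078]
to target in tool axes m [ 0.4344 -0.5516  0.0904]  in final axes [ 0.3609 -0.5954  0.1279]
[0.4501585  0.07033124 0.04311013]
[0.60849219 0.11343549 0.06035732]
t 0.1 bed mm [-555.9 -549.4  247.9] F bed [-0.4 -0.9 -0.7] grip 87.0
rot err (tool, rad) [-0.0074  0.1048  0.1078]
to target in tool axes m [ 0.4735 -0.2497  0.0522]  in final axes [ 0.4359 -0.2994  0.0979]
```

Request:
servo_tool([
  {"travel": [0.04, -0.024, 0.0], "angular": [-0.0025, 0.035, 0.036]},
  {"travel": [0.04, -0.026, 0.0], "angular": [-0.0025, 0.035, 0.036]},
  {"travel": [0.04, -0.028, 0.003], "angular": [-0.0025, 0.035, 0.036]},
  {"travel": [0.04, -0.028, 0.006]},
  {"travel": [0.04, -0.028, 0.006]},
], claw=0.05)

```text
$.series[3]: bad value
```

```bash
python3 -c "
from h import *
p=np.load('p.npy');rep(p,(-.195,.048,.10))"
```

```text
t 0.1 bed mm [-555.9 -549.4  247.9] F bed [-0.4 -0.9 -0.7] grip 87.0
rot err (tool, rad) [-0.0074  0.1048  0.1078]
to target in tool axes m [ 0.4367 -0.5533  0.1103]  in final axes [ 0.3609 -0.5974  0.1479]
```

Angular must be present in every row.

Request:
servo_tool([
  {"travel": [0.04, -0.024, 0.0], "angular": [-0.0025, 0.035, 0.036]},
  {"travel": [0.04, -0.026, 0.0], "angular": [-0.0025, 0.035, 0.036]},
  {"travel": [0.04, -0.028, 0.003], "angular": [-0.0025, 0.035, 0.036]},
  {"travel": [0.04, -0.028, 0.006], "angular": [0, 0, 0]},
  {"travel": [0.04, -0.028, 0.006], "angular": [0, 0, 0]},
], claw=0.05)

```text
time: 0.6
position: [0.3885, -0.415, 0.2307]
tool_rot: [-3.098, -0.412, -0.163]
ft_force: [1.4, -0.7, 0.0]
grip_width: 0.644
```

```bash
python3 -c "
from h import *
p=np.load('p.npy');rep(p,(-.195,.048,.10))"
```

```text
t 0.6 bed mm [-361.3 -406.1  225.6] F bed [ 1.2 -1.  -0.1] grip 56.0
rot err (tool, rad) [ 0.0019 -0.0002 -0.0013]
to target in tool axes m [ 0.1657 -0.4546  0.1248]  in final axes [ 0.1663 -0.4541  0.1256]
```

Request:
servo_tool([
  {"travel": [0.02, -0.045, 0.0], "angular": [0, 0, 0]},
  {"travel": [0.02, -0.045, 0.0], "angular": [0, 0, 0]},
  {"travel": [0.02, -0.045, 0.0], "angular": [0, 0, 0]},
  {"travel": [0.02, -0.045, 0.0], "angular": [0, 0, 0]},
  {"travel": [0.02, -0.045, 0.0], "angular": [0, 0, 0]},
])

```text
time: 1.1
position: [0.4248, -0.1712, 0.2408]
tool_rot: [-3.098, -0.414, -0.163]
ft_force: [1.1, 0.7, -0.1]
grip_width: 0.575
```

Request:
servo_tool([
  {"travel": [0.01, -0.045, 0.0], "angular": [0, 0, 0]},
  {"travel": [0.01, -0.045, 0.01], "angular": [0, 0, 0]},
  {"travel": [0.01, -0.045, 0.015], "angular": [0, 0, 0]},
  {"travel": [0.01, -0.045, 0.015], "angular": [0, 0, 0]},
  {"travel": [0.0, -0.03, 0.02], "angular": [0, 0, 0]},
])

```text
time: 1.6
position: [0.4146, 0.0448, 0.1854]
tool_rot: [-3.097, -0.419, -0.167]
ft_force: [0.7, -0.4, -0.3]
grip_width: 0.572
```

```bash
python3 -c "
from h import *
p=np.load('p.npy');rep(p,(-.195,.048,.06))
for n in('top','scene'):
  im=ctrl.get_image(n)[:,:,::-1]; cv2.imwrite(f'pics/{n}1.png',im); overlay(p,im,n,None,f'pics/{n}1c.png')
print(ctrl.get_state()['joint_positions'])"
```

```text
t 1.6 bed mm [-220.9   30.7  165.3] F bed [ 0.5 -0.5 -0.4] grip 49.7
rot err (tool, rad) [ 0.0025 -0.0025  0.0035]
to target in tool axes m [ 0.0257 -0.0175  0.1053]  in final axes [ 0.0259 -0.0173  0.1053]
[ 0.6448181  -0.27074066 -0.68817821  2.11104115 -0.21224568  1.15062078
 -1.25329214]
```

View pics/scene1c.png

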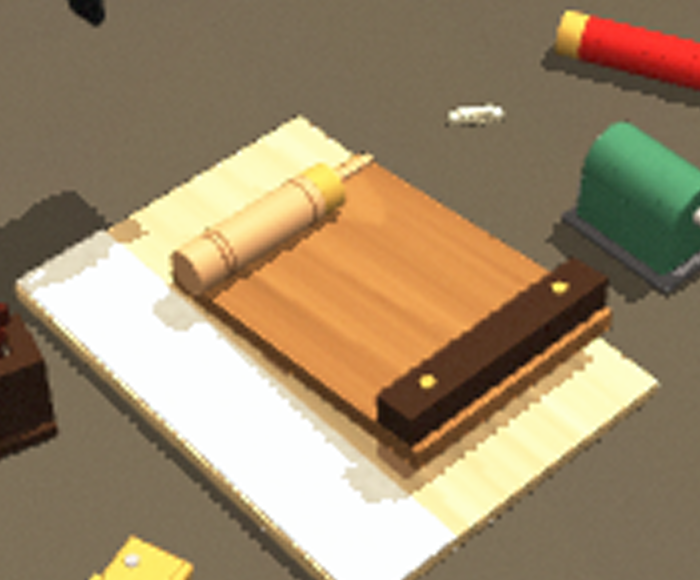

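View pics/top1c.png

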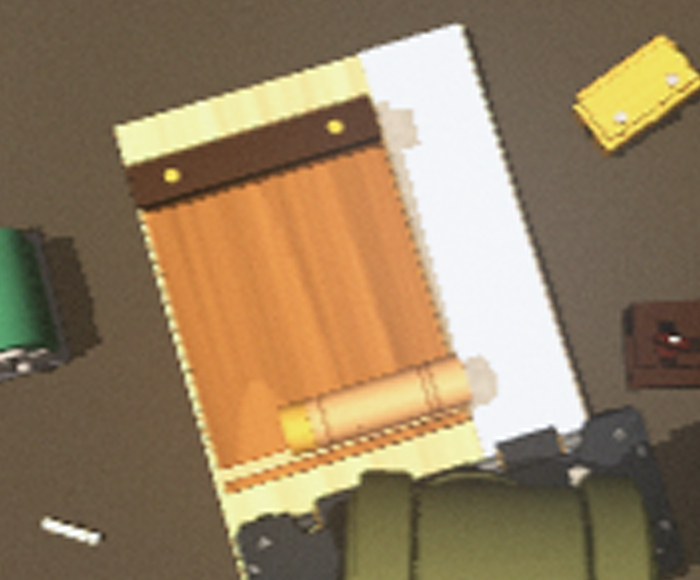

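Request:
servo_tool([
  {"travel": [0.015, -0.006, 0.02], "angular": [0, 0, 0.003]},
  {"travel": [0.012, -0.006, 0.025], "angular": [0, 0, 0]},
  {"travel": [0.005, -0.004, 0.03], "angular": [0, 0, 0]},
  {"travel": [0.0, 0.0, 0.02], "angular": [0, 0, 0]},
  {"travel": [0, 0, 0.01], "angular": [0, 0, 0]},
])

```text
time: 2.2
position: [0.4507, 0.0671, 0.0823]
tool_rot: [-3.098, -0.408, -0.158]
ft_force: [0.2, 0.3, -0.4]
grip_width: 0.577
```

```bash
python3 -c "
from h import *
p=np.load('p.npy');rep(p,(-.190,.048,.0195))
for n in('scene',):
  im=ctrl.get_image(n)[:,:,::-1]; overlay(p,im,n,None,f'pics/{n}2c.png')
print(ctrl.get_state()['joint_positions'])"
```

```text
t 2.2 bed mm [-191.3   42.7   58.5] F bed [ 0.2  0.2 -0.5] grip 50.2
rot err (tool, rad) [ 0.0006  0.0025 -0.0037]
to target in tool axes m [ 0.0013 -0.0053  0.039 ]  in final axes [ 0.0013 -0.0053  0.039 ]
[ 6.42852865e-01  3.72746845e-04 -8.31824122e-01  2.14709088e+00
 -9.40344349e-03  8.93202100e-01 -1.49264551e+00]
```

View pics/scene2c.png

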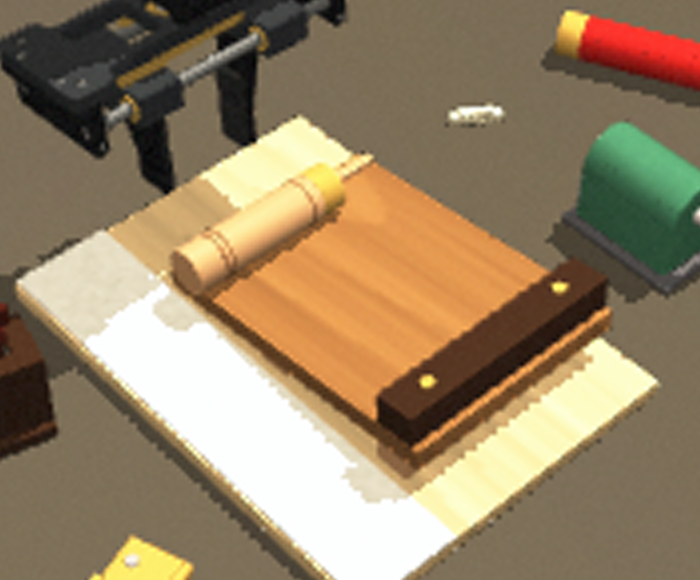

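Request:
servo_tool([
  {"travel": [0.0, -0.003, 0.012], "angular": [0, 0.0012, -0.0018]},
  {"travel": [0, -0.002, 0.012], "angular": [0, 0.0012, -0.0018]},
  {"travel": [0, 0, 0.01], "angular": [0, 0, 0]},
  {"travel": [0, 0, 0.005], "angular": [0, 0, 0]},
  {"travel": [0, 0, 0], "angular": [0, 0, 0]},
])

```text
time: 2.75
position: [0.4539, 0.0737, 0.0446]
tool_rot: [-3.097, -0.415, -0.165]
ft_force: [-0.1, -0.6, 0.9]
grip_width: 0.572
```

```bash
python3 -c "
from h import *
p=np.load('p.npy');rep(p,(-.190,.048,.0195))
for n in('scene',):
  im=ctrl.get_image(n)[:,:,::-1]; overlay(p,im,n,None,f'pics/{n}3c.png')
"
```

```text
t 2.75 bed mm [-190.4   48.3   20.5] F bed [-0.2 -0.5  0.9] grip 49.8
rot err (tool, rad) [ 0.0012 -0.0016  0.0009]
to target in tool axes m [0.0004 0.0003 0.001 ]  in final axes [0.0004 0.0003 0.001 ]
```

View pics/scene3c.png

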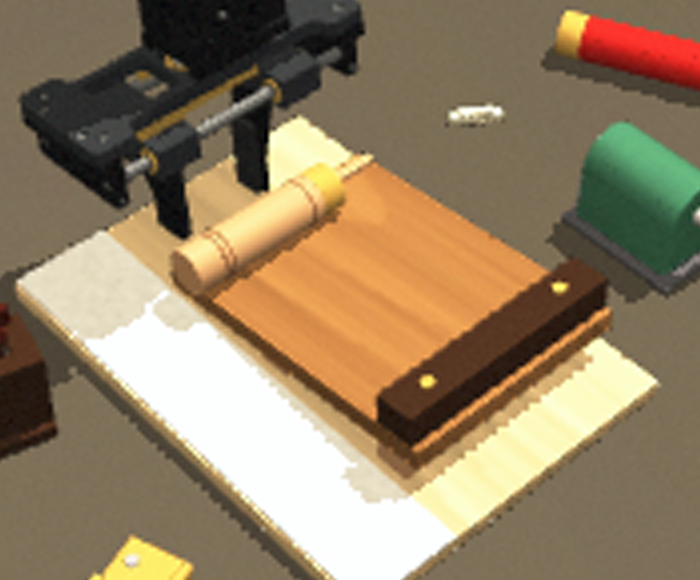

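Request:
servo_tool([
  {"travel": [0.0025, 0, 0.0005], "angular": [0, 0, 0]},
  {"travel": [0.003, 0, 0], "angular": [0, 0, 0]},
  {"travel": [0.003, 0, 0], "angular": [0, 0, 0]},
  {"travel": [0.002, 0, 0], "angular": [0, 0, 0]},
  {"travel": [0.002, 0, 0], "angular": [0, 0, 0]},
])

```text
time: 3.3
position: [0.4668, 0.077, 0.0464]
tool_rot: [-3.097, -0.415, -0.168]
ft_force: [0.1, -0.4, -0.5]
grip_width: 0.575
```

Request:
servo_tool([
  {"travel": [0.002, 0, 0], "angular": [0, 0, 0]},
  {"travel": [0.002, 0, 0], "angular": [0, 0, 0]},
  {"travel": [0.002, 0, 0], "angular": [0, 0, 0]},
  {"travel": [0.002, 0, 0], "angular": [0, 0, 0]},
  {"travel": [0.002, 0, 0], "angular": [0, 0, 0]},
])

```text
time: 3.8
position: [0.4761, 0.0796, 0.0473]
tool_rot: [-3.097, -0.415, -0.167]
ft_force: [0.3, 0.2, 0.8]
grip_width: 0.572
```

```bash
python3 -c "
from h import *
p=np.load('p.npy');rep(p,(-.160,.048,.0195))
for n in('scene','top'):
  im=ctrl.get_image(n)[:,:,::-1]; overlay(p,im,n,None,f'pics/{n}4c.png')
"
```

```text
t 3.8 bed mm [-167.2   48.1   20.8] F bed [0.4 0.1 0.7] grip 49.8
rot err (tool, rad) [ 0.0019 -0.0028  0.0006]
to target in tool axes m [0.0072 0.0001 0.0013]  in final axes [0.0072 0.0001 0.0013]
```

View pics/scene4c.png

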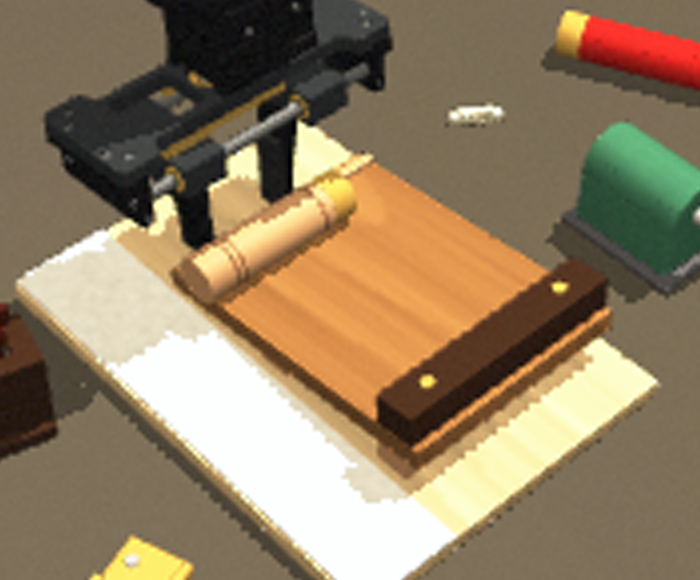

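View pics/top4c.png

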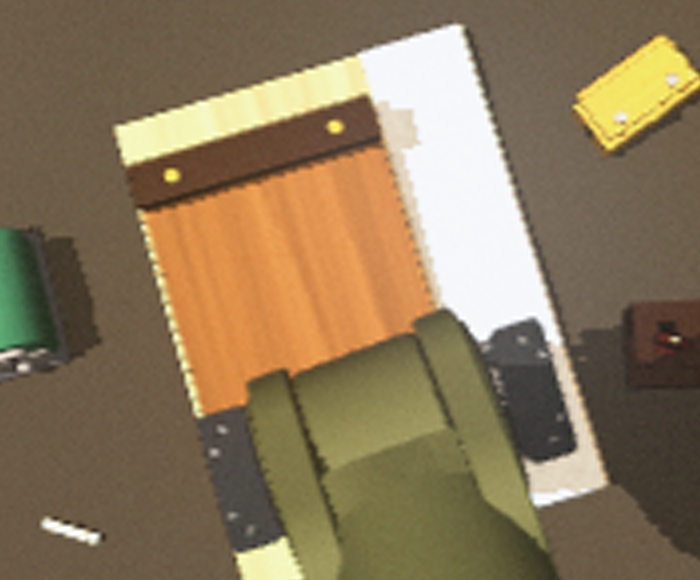

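Request:
servo_tool([
  {"travel": [0.0025, 0, 0.0004], "angular": [0.001, -0.001, 0]},
  {"travel": [0.0025, 0, 0.0004], "angular": [0.001, -0.001, 0]},
  {"travel": [0.0025, 0, 0.0002], "angular": [0, -0.001, 0]},
  {"travel": [0.0025, 0, 0], "angular": [0, 0, 0]},
  {"travel": [0.0025, 0, 0], "angular": [0, 0, 0]},
])

```text
time: 4.4
position: [0.4883, 0.0829, 0.0476]
tool_rot: [-3.096, -0.415, -0.162]
ft_force: [0.3, -0.0, -0.1]
grip_width: 0.57
```

Request:
servo_tool([
  {"travel": [0.0025, 0, 0], "angular": [0, 0, 0]},
  {"travel": [0.0025, 0, 0], "angular": [0, 0, 0]},
  {"travel": [0.0025, 0, 0], "angular": [0, 0, 0]},
  {"travel": [0.0025, 0, 0], "angular": [0, 0, 0]},
  {"travel": [0.0025, 0, 0], "angular": [0, 0, 0]},
])

```text
time: 4.9
position: [0.5003, 0.0862, 0.0489]
tool_rot: [-3.096, -0.415, -0.162]
ft_force: [-0.7, 0.2, 0.3]
grip_width: 0.575
```

```bash
python3 -c "
from h import *
p=np.load('p.npy');rep(p,(-.042,.048,.0195))
for n in('scene',):
  im=ctrl.get_image(n)[:,:,::-1]; overlay(p,im,n,None,f'pics/{n}5c.png')
"
```

```text
t 4.9 bed mm [-142.1   48.1   19.8] F bed [-0.6  0.3  0.3] grip 50.0
rot err (tool, rad) [-0.0001  0.0001  0.0007]
to target in tool axes m [0.1001 0.0002 0.0003]  in final axes [1.001e-01 1.000e-04 3.000e-04]
```

View pics/scene5c.png

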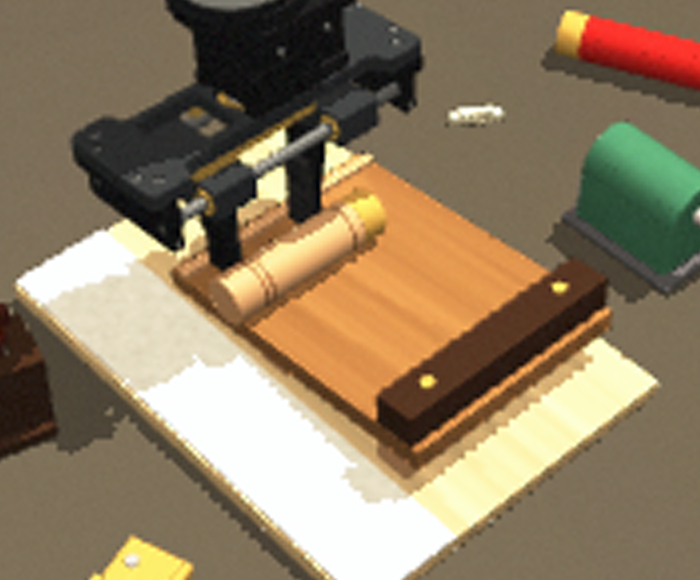

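Request:
servo_tool([
  {"travel": [0.0025, 0, 0], "angular": [0, 0, 0]},
  {"travel": [0.0025, 0, 0], "angular": [0, 0, 0]},
  {"travel": [0.0025, 0, 0], "angular": [0, 0, 0]},
  {"travel": [0.0025, 0, 0], "angular": [0, 0, 0]},
  {"travel": [0.0025, 0, 0], "angular": [0, 0, 0]},
])

```text
time: 5.45
position: [0.5123, 0.0894, 0.0502]
tool_rot: [-3.096, -0.415, -0.162]
ft_force: [0.2, -0.6, -0.5]
grip_width: 0.577
```

Request:
servo_tool([
  {"travel": [0.0025, 0, 0], "angular": [0, 0, 0]},
  {"travel": [0.0025, 0, 0], "angular": [0, 0, 0]},
  {"travel": [0.0025, 0, 0], "angular": [0, 0, 0]},
  {"travel": [0.0025, 0, 0], "angular": [0, 0, 0]},
  {"travel": [0.0025, 0, 0], "angular": [0, 0, 0]},
])

```text
time: 5.95
position: [0.5243, 0.0927, 0.0515]
tool_rot: [-3.096, -0.415, -0.162]
ft_force: [-0.5, 0.4, -0.2]
grip_width: 0.577
```

Request:
servo_tool([
  {"travel": [0.0025, 0, 0], "angular": [0, 0, 0]},
  {"travel": [0.0025, 0, 0], "angular": [0, 0, 0]},
  {"travel": [0.0025, 0, 0], "angular": [0, 0, 0]},
  {"travel": [0.0025, 0, 0], "angular": [0, 0, 0]},
  {"travel": [0.0025, 0, 0], "angular": [0, 0, 0]},
])

```text
time: 6.45
position: [0.5363, 0.096, 0.0528]
tool_rot: [-3.096, -0.415, -0.162]
ft_force: [-0.5, -0.4, 0.2]
grip_width: 0.574
```

```bash
python3 -c "
from h import *
p=np.load('p.npy');rep(p,(-.042,.048,.0195))
for n in('scene',):
  im=ctrl.get_image(n)[:,:,::-1]; overlay(p,im,n,None,f'pics/{n}6c.png')
"
```

```text
t 6.45 bed mm [-104.6   48.1   19.8] F bed [-0.6 -0.3  0.3] grip 49.9
rot err (tool, rad) [-0.0001  0.0002  0.0006]
to target in tool axes m [0.0626 0.0001 0.0003]  in final axes [0.0626 0.0001 0.0003]
```

View pics/scene6c.png

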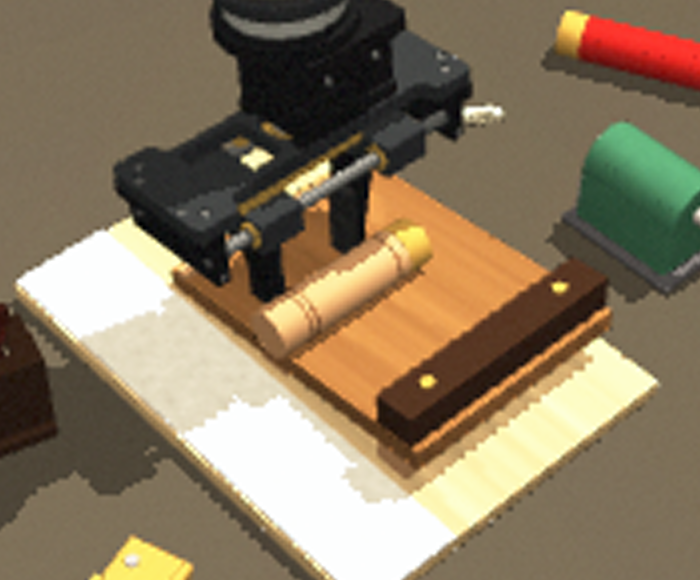

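Request:
servo_tool([
  {"travel": [0.0025, 0, 0], "angular": [0, 0, 0]},
  {"travel": [0.0025, 0, 0], "angular": [0, 0, 0]},
  {"travel": [0.0025, 0, 0], "angular": [0, 0, 0]},
  {"travel": [0.0025, 0, 0], "angular": [0, 0, 0]},
  {"travel": [0.0025, 0, 0], "angular": [0, 0, 0]},
])

```text
time: 7.0
position: [0.5483, 0.0993, 0.0542]
tool_rot: [-3.096, -0.415, -0.162]
ft_force: [-0.2, -0.6, 0.2]
grip_width: 0.575
```

Request:
servo_tool([
  {"travel": [0.0025, 0, 0], "angular": [0, 0, 0]},
  {"travel": [0.0025, 0, 0], "angular": [0, 0, 0]},
  {"travel": [0.0025, 0, 0], "angular": [0, 0, 0]},
  {"travel": [0.0025, 0, 0], "angular": [0, 0, 0]},
  {"travel": [0.0025, 0, 0], "angular": [0, 0, 0]},
])

```text
time: 7.5
position: [0.5603, 0.1026, 0.0554]
tool_rot: [-3.096, -0.415, -0.162]
ft_force: [-0.2, -0.5, 0.1]
grip_width: 0.575
```

Request:
servo_tool([
  {"travel": [0.0025, 0, 0], "angular": [0, 0, 0]},
  {"travel": [0.0025, 0, 0], "angular": [0, 0, 0]},
  {"travel": [0.0025, 0, 0], "angular": [0, 0, 0]},
  {"travel": [0.0025, 0, 0], "angular": [0, 0, 0]},
  {"travel": [0.0025, 0, 0], "angular": [0, 0, 0]},
])

```text
time: 8.0
position: [0.5722, 0.1058, 0.0568]
tool_rot: [-3.096, -0.415, -0.162]
ft_force: [-0.7, -0.5, -0.0]
grip_width: 0.574
```

```bash
python3 -c "
from h import *
p=np.load('p.npy');rep(p,(-.042,.048,.0195))
for n in('scene',):
  im=ctrl.get_image(n)[:,:,::-1]; overlay(p,im,n,None,f'pics/{n}7c.png')
"
```

```text
t 8.0 bed mm [-67.1  48.2  19.8] F bed [-0.8 -0.4  0. ] grip 50.0
rot err (tool, rad) [-0.0001  0.0002  0.0006]
to target in tool axes m [0.0251 0.0002 0.0003]  in final axes [0.0251 0.0002 0.0003]
```

View pics/scene7c.png

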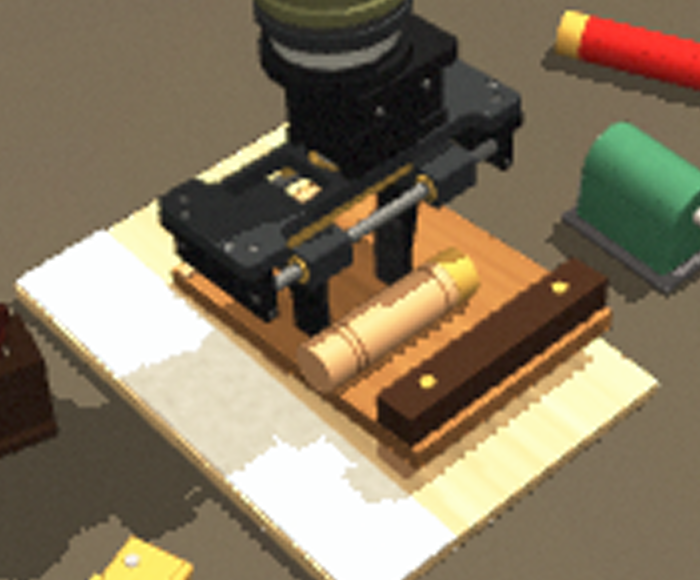

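Request:
servo_tool([
  {"travel": [0.0025, 0, 0], "angular": [0, 0, 0]},
  {"travel": [0.0025, 0, 0], "angular": [0, 0, 0]},
  {"travel": [0.0025, 0, 0], "angular": [0, 0, 0]},
  {"travel": [0.0025, 0, 0], "angular": [0, 0, 0]},
  {"travel": [0.0025, 0, 0], "angular": [0, 0, 0]},
])

```text
time: 8.55
position: [0.5843, 0.1091, 0.0581]
tool_rot: [-3.096, -0.415, -0.162]
ft_force: [0.0, -0.1, 0.5]
grip_width: 0.574
```

Request:
servo_tool([
  {"travel": [0.002, 0, 0], "angular": [0, 0, 0]},
  {"travel": [0.002, 0, 0], "angular": [0, 0, 0]},
  {"travel": [0.0015, 0, 0], "angular": [0, 0, 0]},
  {"travel": [0.0015, 0, 0], "angular": [0, 0, 0]},
  {"travel": [0.0015, 0, 0], "angular": [0, 0, 0]},
])

```text
time: 9.05
position: [0.5923, 0.1113, 0.0589]
tool_rot: [-3.096, -0.415, -0.162]
ft_force: [0.3, -0.4, 0.9]
grip_width: 0.573
```

Request:
servo_tool([
  {"travel": [0.001, 0, 0], "angular": [0, 0, 0]},
  {"travel": [0.001, 0, 0], "angular": [0, 0, 0]},
  {"travel": [0.001, 0, 0], "angular": [0, 0, 0]},
])

```text
time: 9.35
position: [0.5951, 0.1121, 0.0592]
tool_rot: [-3.096, -0.415, -0.162]
ft_force: [-0.1, 0.2, -0.0]
grip_width: 0.575
```

```bash
python3 -c "
from h import *
p=np.load('p.npy');rep(p,(-.039,.048,.0195))
for n in('scene',):
  im=ctrl.get_image(n)[:,:,::-1]; overlay(p,im,n,None,f'pics/{n}8c.png')
"
```

```text
t 9.35 bed mm [-43.3  48.2  19.8] F bed [-0.   0.2 -0. ] grip 50.0
rot err (tool, rad) [-0.0001  0.0002  0.0006]
to target in tool axes m [0.0043 0.0002 0.0003]  in final axes [0.0043 0.0002 0.0003]
```

View pics/scene8c.png

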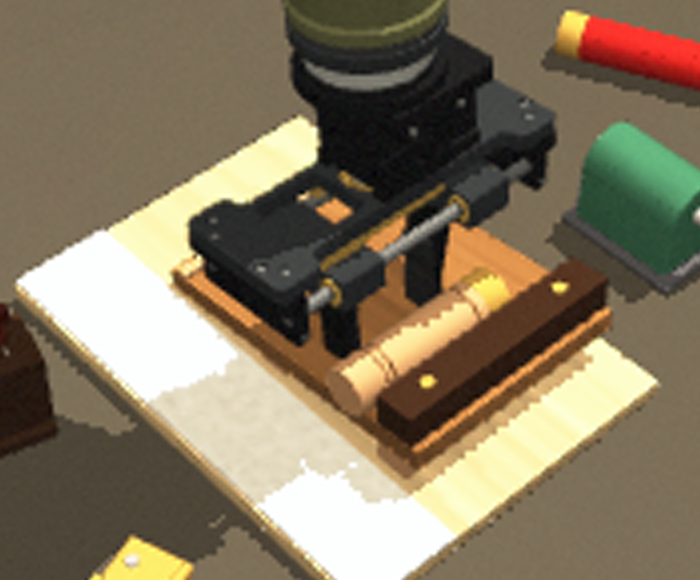

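Request:
servo_tool([
  {"travel": [0.001, 0, 0], "angular": [0, 0, 0]},
  {"travel": [0.001, 0, 0], "angular": [0, 0, 0]},
])

```text
time: 9.6
position: [0.597, 0.1125, 0.0594]
tool_rot: [-3.096, -0.415, -0.162]
ft_force: [-1.4, 0.4, 0.1]
grip_width: 0.577
```

Request:
servo_tool([
  {"travel": [0.001, 0, 0], "angular": [0, 0, 0]},
])

```text
time: 9.7
position: [0.5973, 0.1125, 0.0593]
tool_rot: [-3.096, -0.415, -0.159]
ft_force: [-3.1, -0.7, 1.7]
grip_width: 0.577
```

Request:
servo_tool([
  {"travel": [0.001, 0, 0], "angular": [0, 0, 0]},
])

```text
time: 9.8
position: [0.5974, 0.1126, 0.0591]
tool_rot: [-3.097, -0.415, -0.156]
ft_force: [-6.3, -2.1, 1.7]
grip_width: 0.574
```

Request:
servo_tool([
  {"travel": [0.001, 0, 0], "angular": [0, 0, 0]},
  {"travel": [0.0005, 0, 0], "angular": [0, 0, 0]},
  {"travel": [0.0, 0, 0], "angular": [0, 0, 0]},
])

```text
time: 10.1
position: [0.5975, 0.1127, 0.0586]
tool_rot: [-3.098, -0.416, -0.152]
ft_force: [-7.4, -2.1, 2.7]
grip_width: 0.576
```

```bash
python3 -c "
from h import *
p=np.load('p.npy');rep(p); print(ctrl.get_state()['torque'])
for n in('scene','top'):
  im=ctrl.get_image(n)[:,:,::-1]; overlay(p,im,n,None,f'pics/{n}9c.png')
  c=im[150:260,230:350] if n=='scene' else im[125:250,170:300]
  cv2.imwrite(f'pics/{n}9z.png',cv2.resize(c,None,fx=4.7,fy=4.7,interpolation=cv2.INTER_CUBIC))
"
```

```text
t 10.1 bed mm [-40.9  48.1  18.8] F bed [-7.4 -0.1  3.5] grip 50.1
rot err (tool, rad) [0.0004 0.0068 0.001 ]
[-0.47129108  1.68538782  0.20628917]
```

View pics/scene9z.png

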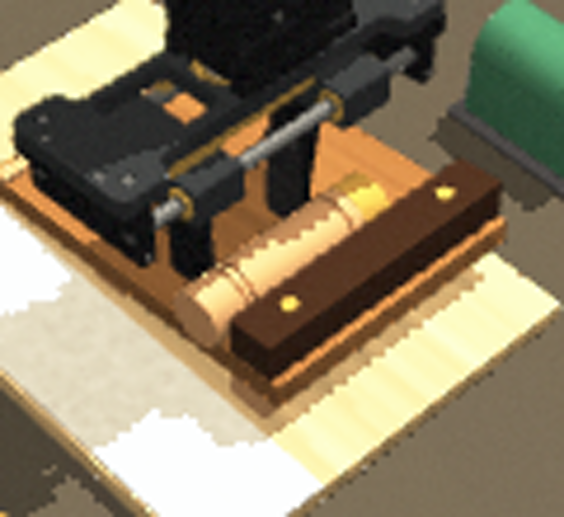

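View pics/top9z.png

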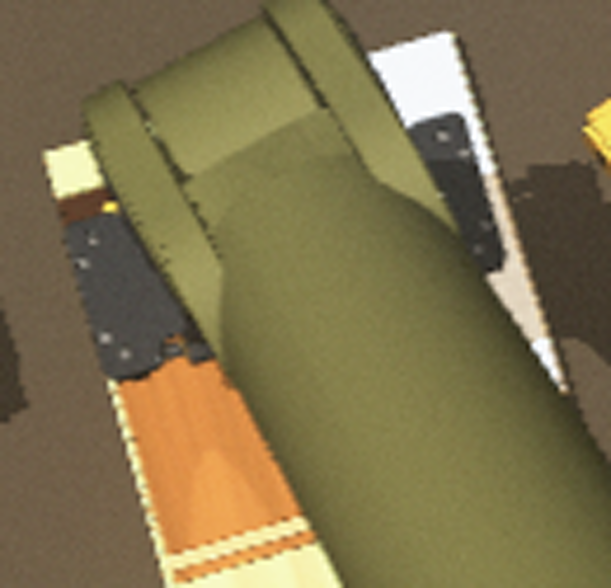

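Request:
servo_tool([
  {"travel": [0.001, 0, -0.0004], "angular": [0, 0, 0]},
  {"travel": [0.001, 0, -0.0004], "angular": [0, 0, 0]},
  {"travel": [0.0005, 0, 0], "angular": [0, 0, 0]},
  {"travel": [0.0, 0, 0], "angular": [0, 0, 0]},
  {"travel": [0.0, 0, 0], "angular": [0, 0, 0]},
])

```text
time: 10.7
position: [0.5977, 0.1127, 0.0586]
tool_rot: [-3.099, -0.416, -0.144]
ft_force: [-10.9, -3.8, 3.7]
grip_width: 0.576
```

```bash
python3 -c "
from h import *
p=np.load('p.npy');rep(p); print(bedR(p).T@ctrl.get_state()['torque'])
"
```

```text
t 10.7 bed mm [-40.8  48.1  18.9] F bed [-11.1  -0.8   4.9] grip 50.1
rot err (tool, rad) [0.0007 0.0117 0.001 ]
[0.06001115 2.65869872 0.17139207]
```

Request:
servo_tool([
  {"travel": [0.001, 0, -0.0004], "angular": [0, 0, 0]},
  {"travel": [0.001, 0, -0.0004], "angular": [0, 0, 0]},
  {"travel": [0.0005, 0, 0], "angular": [0, 0, 0]},
  {"travel": [0.0, 0, 0], "angular": [0, 0, 0]},
  {"travel": [0.0, 0, 0], "angular": [0, 0, 0]},
])

```text
time: 11.2
position: [0.5978, 0.1127, 0.0587]
tool_rot: [-3.1, -0.416, -0.137]
ft_force: [-15.7, -4.4, 3.9]
grip_width: 0.572
```

```bash
python3 -c "
from h import *
p=np.load('p.npy');rep(p); print(bedR(p).T@ctrl.get_state()['torque'])
n='scene'; im=ctrl.get_image(n)[:,:,::-1]; cv2.imwrite('pics/scene10.png',im)
overlay(p,im,n,-.015,'pics/scene10o.png',hy=-.0065)
for z in (0.015,): print(tobed(p,back(n,(230+202/4.7-.4,150+315/4.7-.4),bed(p,(-.015,0,z))[2]))*1e3)
"
```

```text
t 11.2 bed mm [-40.6  48.1  18.9] F bed [-15.8  -0.1   5.6] grip 49.8
rot err (tool, rad) [0.001  0.0167 0.001 ]
[0.09357498 3.6181788  0.30884363]
[-14.93019236  -0.32049035  14.99266292]
```

View pics/scene10o.png

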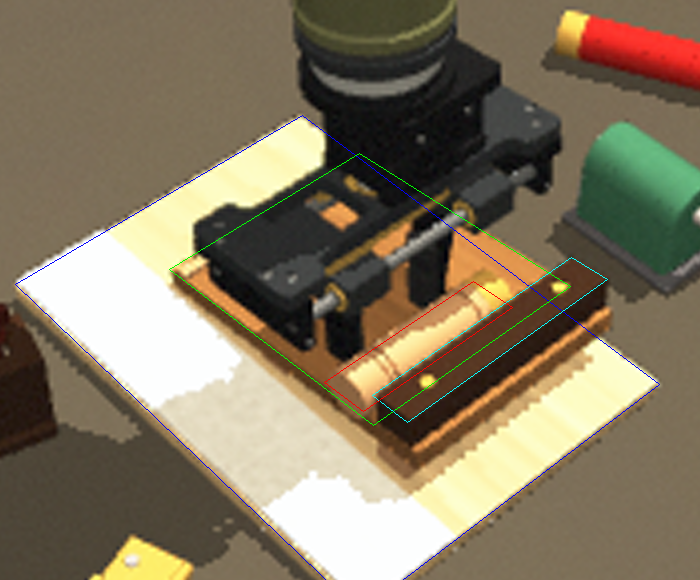

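View pics/scene10.png

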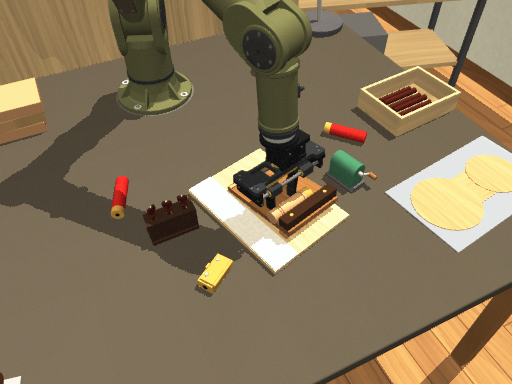

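Request:
servo_tool([
  {"travel": [0.0, 0, 0], "angular": [0, 0, 0]},
  {"travel": [0.0, 0, 0], "angular": [0, 0, 0]},
  {"travel": [0.0, 0, 0], "angular": [0, 0, 0]},
])

```text
time: 11.55
position: [0.5978, 0.1127, 0.0587]
tool_rot: [-3.1, -0.416, -0.137]
ft_force: [-15.6, -4.8, 4.4]
grip_width: 0.571
```

```bash
python3 -c "
from h import *
p=np.load('p.npy');rep(p); print(ctrl.close_job())
"
```

```text
t 11.55 bed mm [-40.6  48.1  18.9] F bed [-15.7  -0.5   6.1] grip 49.7
rot err (tool, rad) [0.001  0.0167 0.0011]
the job is handed in; nothing more can be done
None
```

I pushed the beech handle up the slope with both open fingertips at about 25 mm/s, without gripping or lifting it. It now rests against the fence, held there with about 16 N, and I handed the job in at 11.55 s.

**Fence contact:** the last picture puts the butt at x = -14.9 mm, against the expected -15 mm. The push force was steady over the last 0.3 s.

**Square:** the handle's edge runs parallel to the fence in the picture. The push is about 20 mm off centre towards the ferrule, so the two fingers share it unevenly. It still falls well within the length touching the fence.

**Butt overhang:** the scene camera read the butt at y = -0.5 mm at the start and -0.3 mm at the end, so it slid hardly at all. These readings disagree with the stated 5 to 13 mm overhang and with a top-camera reading of about 7 mm at the start. I put that down to an offset in my scene-camera fit. At the end the arm hid the handle from the top camera, so I could not check the overhang there.

**Other items:** in the final scene picture the pegs, shaper and sharpener look unmoved. The arm hides the nut in that picture. It was last seen in place during the push, and nothing came down near it.

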